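# Unload the heel-counter setting press onto the cooling rail

## Robot

A 6-joint arm with a two-finger parallel gripper is mounted at the origin on the work surface. World frame = base frame: x ahead of the robot, y to its left, z up, the work surface at z = 0. Lengths are in m, angles in degrees, forces in N, time in s.
With the tool pointing down it reaches from about 0.4 to 0.825 m from the base axis. Payload 7 kg.
Tool frame: the origin (TCP) lies midway between the tips of the shut fingers; the grasp point (between the pads) lies 19 mm behind it; z points along the fingers, y is the line along which they close (so a half turn about z gives the same grasp; the last joint's range is limited). The gripper opens to 88 mm and grips with 3 to 60 N. Pads are 19 mm wide; open, the fingers measure 130 mm over their backs; the gripper's body (78 mm by 193 mm) begins 47 mm behind the grasp point.
Start: joints at [-50.873, 20.546, 0.682, 0, -70.136, -16.507], TCP at [0.26, -0.623, 0.227] pointing down, gripper open.
Joint ranges: [-176.03, 176.03], [-82.01, 121.73], [-58.28, 71.71], [-173.87, 95.51], [-174.79, -0.11], [-173.66, 173.66]. Speed limits (degrees/s): [136.94, 136.94, 172.46, 180, 180, 180].

## Interface

Orientations are given as [roll, pitch, yaw] about the fixed x, y, z axes, in that order (R = Rz(yaw) Ry(pitch) Rx(roll)).
In Python, from plant import r, eyes, workorder gives the robot as it stands.
- The arm moves only by the tool step_arm, never from a script. Its argument "plan" is a list of rows, each a list of 5 numbers: the shift along the tool's x, y, z each as a share of 25 cm, from -1 to 1, then the turn about the tool's z as a share of 60 degrees, from -1 to 1, then the finger opening in mm, from 0 to 87.6. In form: [[x, y, z, turn, jaw], ...]. A call has 1 to 12 rows; each row is the pose to reach, as a shift and turn from the pose commanded when the call began, along the tool's axes at that moment; what a row does not reach only later rows make up. A row lasts 1/12 s, in which the tool goes at most 41.7 mm and 7.16 degrees, less where a joint would pass 70% of its speed; a pose out of reach is approached as far as the arm can. A call with a number of a shift or a turn outside -1 to 1 is refused whole. A call with a gripper value outside its range is refused whole. The fingers move at their own pace and stop on an object; "newtons" is the grip in N (left out, the last holds). Time passes only in rows, so rows that repeat a pose let the fingers close. It gives the time, the measured TCP pose, the force, the opening and the grip force at its end, in the units of the state.
- r.get_state(): the state, without advancing time (a new reading comes with each control period).
- eyes.capture(name): name is "scene" or "top" or "wrist"; returns the picture (384x512x3 uint8, red, green, blue); there is no depth.
- eyes.camera_model(name): a dict with "fov_y" (degrees; the focal length in pixels is half the picture's height over the tangent of half this angle, whatever the lens; pixels are square), "cx", "cy" (the principal point, pixels), "world_to_cam" (4x4, takes a point from world to camera coordinates); the wrist camera has in their place "hand_eye" (4x4, takes a point from camera to tool coordinates, whose origin is the TCP and whose axes are the flange's). Camera axes: x right, y up, looking along -z (the intrinsics and any distortion apply to the point x, -y, -z); pixel columns grow to the right and rows downward; lengths in m; the calibration is good to about 2 mm. A picture is of the moment at which its call begins: read the wrist's pose just before it. camera_model takes no time and is no camera call.
- workorder.close_job(): hands the job in; it is judged then, once.
The state is a dict: "time_s": time; "joints": joint angles; "qd": joint speeds; "joint_torque": joint torques, N m; "tcp_pos": TCP position; "eef_rot": TCP orientation; "contact_force": force on the tool from outside, world axes, zero at the start; "moment": the same for the moment, N m; "gripper_width": finger opening in m; "gripper_force": force on a finger pad.
Only numpy, scipy, OpenCV 4.12 (cv2) and the standard library are available. Lean on these libraries where they do the work, as an engineer would, in place of code of your own. Each camera call takes 0.05 s, during which the arm holds its last target. There are 200 camera calls.

## Task

Unload the setting press: crank its red handwheel one full turn counter-clockwise until the tray is all the way out in the bay, swing the clear guard up and over until it stays open on its own, then hang every heel counter astride the cooling rail between its posts, one leg on each side of the bar, each resting directly on the bar. When they are all hanging, crank the empty tray all the way back into the tunnel and lay the guard down shut; leave the jars, tools and other things on the bench alone.

Things in the scene. Friction and masses are not known exactly. Their poses are not given: they have to be found in the camera images.
- wheel_axis (a point): Centre line of the setting press's red handwheel, 134 mm across, lying level (its axis is vertical) on top of the press's clear tunnel; this point is on the axis at z 165 mm, 22 mm above the wheel rim's top (143 mm); open rim with three spokes. The point's axes are the press's: the tray runs out along its +y, the guard is hinged on its +x side.
- knob_mid (a point): Middle of the black upright crank knob near the wheel's rim, 55 mm from the axis: a round grip 18 mm in diameter that spins freely, standing from 143 to 189 mm high; this point is at 171 mm.
- wheel (a joint): Turn of the handwheel, rad: 0 at the start (tray fully inside the tunnel), growing counter-clockwise seen from above to a stop at 6.4 (just over one full turn), where the tray is fully out. Geared to the tray, 36.7 mm of travel per rad. Light friction (0.06 N m); stays where it is left.
- tray (a joint): Travel of the flat aluminium tray (170 mm across, 262 mm along the travel, its top 20 mm above the bench) along the press's +y, m: 0 inside the tunnel, 0.235 fully out in the bay. It moves only by the handwheel. The tunnel roof is 106 mm high.
- guard (a joint): Angle of the clear flip-up guard with yellow front lip and bar over the bay, rad: 0 shut (level, 112 mm above the bench), 1.85 fully open against its stop, leaning back. Weighs about 0.3 kg; it falls shut if released below about 1.5 and stays open by itself beyond about 1.7.
- guard_hinge (a point): Middle of the guard's hinge line, along the far side of the bay, 112 mm high; the line runs along the press's y. The point has the press's axes (x horizontal, square to the hinge, from bar to hinge when shut) and does not move with the guard.
- guard_bar (a point): Middle of the guard's yellow round bar, 12 mm in diameter, parallel to the hinge and 205 mm from it, in front of the guard's front lip with 42 mm free between bar axis and lip; free for grasping for 60 mm to either side of this point (its end lugs are at 70 mm). It moves with the guard.
- rail_mid (a point): Middle of the steel cooling rail: a horizontal bar 14 mm in diameter on two posts 280 mm apart, its axis 160 mm above the bench, running along this point's y. Posts stand at y = -140 and +140 mm, with 70 mm round feet.
- counter0_mid (a point): Centre of a heel counter (may be absent): stiff tan U shell standing like an arch on two legs, 60 mm tall (z up), 54 mm across the legs (x), 42 mm wide (y), walls 4 mm, 46 mm free between legs; about 60 g. Outer leg faces are upright to 16 mm above this point, then slope in to a 22 mm flat apex. One row along the tray, 50 mm apart. Hung on the rail, this point is 19 mm below the bar's axis.
- counter1_mid (a point): Centre of a heel counter (may be absent): stiff tan U shell standing like an arch on two legs, 60 mm tall (z up), 54 mm across the legs (x), 42 mm wide (y), walls 4 mm, 46 mm free between legs; about 60 g. Outer leg faces are upright to 16 mm above this point, then slope in to a 22 mm flat apex. One row along the tray, 50 mm apart. Hung on the rail, this point is 19 mm below the bar's axis.
- counter2_mid (a point): Centre of a heel counter (may be absent): stiff tan U shell standing like an arch on two legs, 60 mm tall (z up), 54 mm across the legs (x), 42 mm wide (y), walls 4 mm, 46 mm free between legs; about 60 g. Outer leg faces are upright to 16 mm above this point, then slope in to a 22 mm flat apex. One row along the tray, 50 mm apart. Hung on the rail, this point is 19 mm below the bar's axis.
- counter3_mid (a point): Centre of a heel counter (may be absent): stiff tan U shell standing like an arch on two legs, 60 mm tall (z up), 54 mm across the legs (x), 42 mm wide (y), walls 4 mm, 46 mm free between legs; about 60 g. Outer leg faces are upright to 16 mm above this point, then slope in to a 22 mm flat apex. One row along the tray, 50 mm apart. Hung on the rail, this point is 19 mm below the bar's axis.
- glue_jar: Bystander, to be left alone: glass jar with a green lid, 68 mm across, 85 mm tall; origin at the centre of its underside.
- blue_bottle: Bystander, to be left alone: white bottle with a blue cap, 48 mm across, 120 mm tall; origin at the centre of its underside.
- shoe_last: Bystander, to be left alone: wooden shoe last lying flat, about 225 mm long, 70 mm high; origin at the centre of its underside.
- tack_tin: Bystander, to be left alone: small steel bowl, 72 mm across, 30 mm tall; origin at the centre of its underside.
- paste_pot: Bystander, to be left alone: white pot with an orange lid, 72 mm across, 60 mm tall; origin at the centre of its underside.
- hammer: Bystander, to be left alone: hammer lying flat, 200 mm long; origin at the centre of its underside, or nearly.

How it is judged (in metres and radians):
On the way, in this order (a step that is already met when the one before it is completed fails the run):
1. the tray is cranked fully out (the wheel turned a full turn) and the guard stays open by itself, released (value of joint wheel above 6.1 rad and value of joint guard above 1.75 rad and contact force between the fingers and guard below 0.1 N), for 0.4 s.
2. every heel counter hangs astride the rail (z of counter0_mid in the frame of rail_mid between -0.035 and -0.008 m and x of counter0_mid in the frame of rail_mid between -0.025 and 0.025 m and y of counter0_mid in the frame of rail_mid between -0.125 and 0.125 m and angle between each of counter0_mid, counter1_mid, counter2_mid, counter3_mid's own z axis and vertical below 0.5 rad and angle between the y axis of each of counter0_mid, counter1_mid, counter2_mid, counter3_mid and the y axis of rail_mid, either way round below 0.5 rad and z of counter1_mid in the frame of rail_mid between -0.035 and -0.008 m and x of counter1_mid in the frame of rail_mid between -0.025 and 0.025 m and y of counter1_mid in the frame of rail_mid between -0.125 and 0.125 m and z of counter2_mid in the frame of rail_mid between -0.035 and -0.008 m and x of counter2_mid in the frame of rail_mid between -0.025 and 0.025 m and y of counter2_mid in the frame of rail_mid between -0.125 and 0.125 m and z of counter3_mid in the frame of rail_mid between -0.035 and -0.008 m and x of counter3_mid in the frame of rail_mid between -0.025 and 0.025 m and y of counter3_mid in the frame of rail_mid between -0.125 and 0.125 m and contact force between the fingers and counter0 below 0.1 N and contact force between the fingers and counter1 below 0.1 N and contact force between the fingers and counter2 below 0.1 N and contact force between the fingers and counter3 below 0.1 N), for 0.3 s.
At the end, for the whole second after the job is handed in: Every counter hangs at rest astride the rail (centre within 25 mm sideways and 125 mm along the bar from its middle, 8 to 35 mm below its axis, tilt and turn under 0.5 rad); wheel back within 0.25 rad of 0, guard shut within 0.06 rad (z of counter0_mid in the frame of rail_mid between -0.035 and -0.008 m and x of counter0_mid in the frame of rail_mid between -0.025 and 0.025 m and y of counter0_mid in the frame of rail_mid between -0.125 and 0.125 m and angle between each of counter0_mid, counter1_mid, counter2_mid, counter3_mid's own z axis and vertical below 0.5 rad and angle between the y axis of each of counter0_mid, counter1_mid, counter2_mid, counter3_mid and the y axis of rail_mid, either way round below 0.5 rad and z of counter1_mid in the frame of rail_mid between -0.035 and -0.008 m and x of counter1_mid in the frame of rail_mid between -0.025 and 0.025 m and y of counter1_mid in the frame of rail_mid between -0.125 and 0.125 m and z of counter2_mid in the frame of rail_mid between -0.035 and -0.008 m and x of counter2_mid in the frame of rail_mid between -0.025 and 0.025 m and y of counter2_mid in the frame of rail_mid between -0.125 and 0.125 m and z of counter3_mid in the frame of rail_mid between -0.035 and -0.008 m and x of counter3_mid in the frame of rail_mid between -0.025 and 0.025 m and y of counter3_mid in the frame of rail_mid between -0.125 and 0.125 m and value of joint wheel below 0.25 rad and value of joint guard below 0.06 rad and linear speed of each of counter0, counter1, counter2, counter3 below 0.03 m/s); the robot touches nothing.
It fails at once if a bystander (jar, bottle, last, tin, pot, hammer) is pushed more than 60 mm (distance of any of glue_jar, blue_bottle, shoe_last, tack_tin, paste_pot, hammer from where it was at the start of the episode above 0.06 m).
Of counter0, counter1, counter2, counter3 only 2 to 4 are there at a start; the rules pass over those that are not, and their reading is None.
At some moment in a run one of counter0, counter1, counter2, counter3 may be knocked a few centimetres aside while the robot is not near it.
Once in a run the grip may slacken for a moment while it holds something.
It also fails if it takes over 210 s, if anything falls off the work surface, if the arm or the gripper's body presses on something with over 40 N, if the wrist force passes 120 N, or if a joint passes its speed limit or range.

## Working session

There is one attempt and no reset: what is moved stays moved. The work goes in short steps, Python scripts to look and compute and a tool call to move; the robot and the scene stay as the last step left them, time stands still between calls to the robot, and variables do not carry over. Pictures are saved under pics/ and viewed, at most 14 in all, crops included, and the job is handed in when it is done.

Besides the shell and the picture viewer there is one more tool, called after ">>>" as name([rows], argument=value, ...), one row to a line, values as JSON. step_arm: Moves the arm, as the interface text tells. Its arguments: {"type":"object","properties":{"plan":{"type":"array"},"newtons":{"type":"number"}},"required":["plan"]}

```bash
mkdir -p pics; ls; cat > h.py <<'E'
import numpy as np, cv2
from plant import r, eyes, workorder
from scipy.spatial.transform import Rotation as R
def grab(n,f=None):
    s=r.get_state(); im=eyes.capture(n)
    if f: cv2.imwrite('pics/'+f,cv2.cvtColor(im,cv2.COLOR_RGB2BGR))
    return im,s
E
python3 - <<'E'
from h import *
for n in('scene','top','wrist'):
    im,s=grab(n,n+'0.png'); m=eyes.camera_model(n); print(n,m)
print(s)
E
```

```text
pics
scene {'fov_y': 53.36266371891808, 'cx': 258.4581791040027, 'cy': 197.01146675611912, 'world_to_cam': array([[-0.51501101,  0.85709717,  0.01216938,  0.22113956],
       [-0.67985069, -0.41707197,  0.60320313,  0.34466872],
       [ 0.5220792 ,  0.30238289,  0.79749476, -1.57593288],
       [ 0.        ,  0.        ,  0.        ,  1.        ]])}
top {'fov_y': 43.539116818252126, 'cx': 259.55751057675724, 'cy': 194.98530608844956, 'world_to_cam': array([[-1.67087796e-03, -9.99853130e-01,  1.70565722e-02,
         6.78944472e-02],
       [ 9.98039707e-01, -6.00273099e-04,  6.25810158e-02,
        -5.40546708e-01],
       [-6.25615860e-02,  1.71277016e-02,  9.97894128e-01,
        -1.52098084e+00],
       [ 0.00000000e+00,  0.00000000e+00,  0.00000000e+00,
         1.00000000e+00]])}
wrist {'fov_y': 60.55438265224546, 'cx': 253.641318513281, 'cy': 189.1791980193087, 'hand_eye': array([[-2.36147045e-04,  9.58270649e-01,  2.85862392e-01,
         7.70649309e-02],
       [ 9.99999832e-01,  3.77474600e-04, -4.39287670e-04,
         2.92631043e-04],
       [-5.28862273e-04,  2.85862241e-01, -9.58270577e-01,
        -1.57031717e-01],
       [ 0.00000000e+00,  0.00000000e+00,  0.00000000e+00,
         1.00000000e+00]])}
{'time_s': 0.1, 'joints': array([-5.08715694e+01,  2.05871125e+01,  6.37889333e-01, -1.70339651e-02,
       -7.01357736e+01, -1.65073094e+01]), 'qd': array([ 0.04053444, -0.12254674,  0.06065095,  0.0441225 , -0.0543185 ,
       -0.02632085]), 'joint_torque': array([-3.98854652e-03, -5.84161949e+01,  2.93752795e+01,  7.01553270e+00,
        1.02047183e-02, -6.96384245e-05]), 'tcp_pos': array([ 0.25943041, -0.62267076,  0.22571244]), 'eef_rot': array([ 1.79913956e+02, -8.79911207e-03, -1.57384672e+02]), 'contact_force': array([ 0.4036578 , -0.39728048, -0.62069279]), 'moment': array([ 0.04375028, -0.00462163, -0.04868485]), 'gripper_force': 0.0, 'gripper_width': 0.08750514638514481}
```

View pics/top0.png

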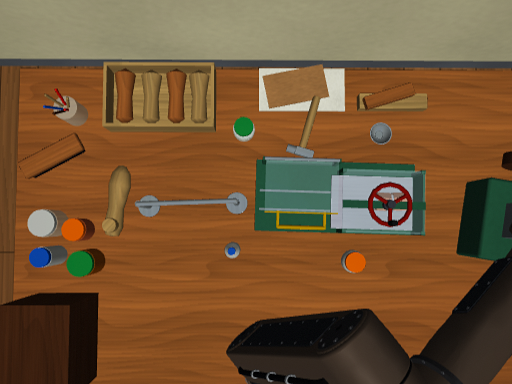

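View pics/scene0.png

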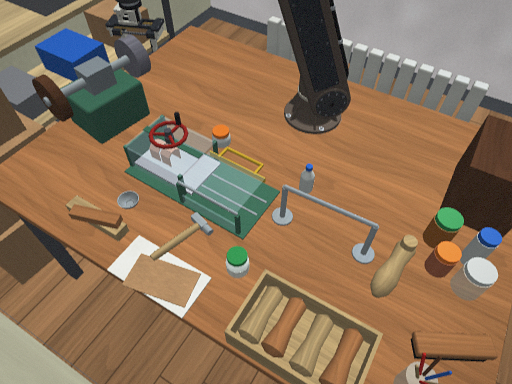

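```bash
cat >> h.py <<'E'
def cam(n,s=None):
    m=eyes.camera_model(n); f=192/np.tan(np.radians(m['fov_y']/2))
    if n=='wrist':
        T=np.eye(4); T[:3,:3]=R.from_euler('xyz',s['eef_rot'],degrees=True).as_matrix(); T[:3,3]=s['tcp_pos']
        C=T@m['hand_eye']
    else: C=np.linalg.inv(m['world_to_cam'])
    return f,m['cx'],m['cy'],C
def ray(n,uv,s=None):
    f,cx,cy,C=cam(n,s); uv=np.atleast_2d(uv).astype(float)
    d=np.c_[(uv[:,0]-cx)/f,-(uv[:,1]-cy)/f,-np.ones(len(uv))]@C[:3,:3].T
    return C[:3,3],d
def plane(n,uv,z,s=None):
    o,d=ray(n,uv,s); return o+d*((z-o[2])/d[:,2])[:,None]
def proj(n,p,s=None):
    f,cx,cy,C=cam(n,s); q=(np.atleast_2d(p)-C[:3,3])@C[:3,:3]
    return np.c_[cx+f*q[:,0]/-q[:,2],cy-f*q[:,1]/-q[:,2]]
def mid2(n1,u1,n2,u2,s1=None,s2=None):
    o1,d1=ray(n1,u1,s1);o2,d2=ray(n2,u2,s2);d1=d1[0];d2=d2[0]
    t=np.linalg.lstsq(np.c_[d1,-d2],o2-o1,rcond=None)[0]; a=o1+t[0]*d1;b=o2+t[1]*d2
    return (a+b)/2,np.linalg.norm(a-b)
E
python3 - <<'E'
from h import *
t=cv2.imread('pics/top0.png'); s=cv2.imread('pics/scene0.png')
def red(im):
    h=cv2.cvtColor(im,cv2.COLOR_BGR2HSV); return (((h[...,0]<4)|(h[...,0]>174))&(h[...,1]>170)&(h[...,2]>70)).astype(np.uint8)
def yel(im): return cv2.inRange(cv2.cvtColor(im,cv2.COLOR_BGR2HSV),(20,150,120),(32,255,255))
m=red(t); m[:,:340]=0;m[:160]=0;m[245:]=0
p=np.argwhere(m)[:,::-1]; (c,r_)=cv2.minEnclosingCircle(p.astype(np.float32)); print('wheel px',c,r_,plane('top',c,.138))
c2=plane('top',[c[0]+r_,c[1]],.138)[0]-plane('top',c,.138)[0];print('rad',c2)
y=yel(t); y[:150]=0;y[240:]=0;y[:,:260]=0;y[:,345:]=0
ys=np.argwhere(y)[:,::-1]; print('yel bbox',ys.min(0),ys.max(0)); 
for e in(ys.min(0),ys.max(0)): print(plane('top',e,.112))
bot=ys[ys[:,1]>ys[:,1].max()-6]
print('bar line',np.polyfit(bot[:,0],bot[:,1],1))
# rail
g=cv2.cvtColor(t,cv2.COLOR_BGR2HSV)
k=((g[...,1]<90)&(g[...,2]>60)).astype(np.uint8);k[:190]=0;k[220:]=0;k[:,:130]=0;k[:,250:]=0
for u in range(165,225,6): q=np.where(k[:,u])[0]; print(u,q.min() if len(q) else None,q.max() if len(q) else None,end=';')
big=np.hstack([cv2.resize(t[150:250,340:440],None,fx=4,fy=4,interpolation=cv2.INTER_CUBIC),cv2.resize(s[100:200,120:220],None,fx=4,fy=4,interpolation=cv2.INTER_CUBIC)])
cv2.imwrite('pics/crop1.png',big)
E
```

```text
wheel px (389.7420349121094, 204.256103515625) 22.062103271484375 [[ 0.5053245  -0.31522789  0.138     ]]
rad [-6.10328602e-05 -6.55386990e-02  0.00000000e+00]
yel bbox [265 211] [337 229]
[[0.48659794 0.05271241 0.112     ]]
[[ 0.43247459 -0.16274339  0.112     ]]
bar line [2.06901322e-02 2.20928897e+02]
165 201 205;171 201 204;177 200 204;183 200 204;189 200 204;195 200 204;201 200 203;207 199 203;213 199 203;219 199 203;
```

View pics/crop1.png

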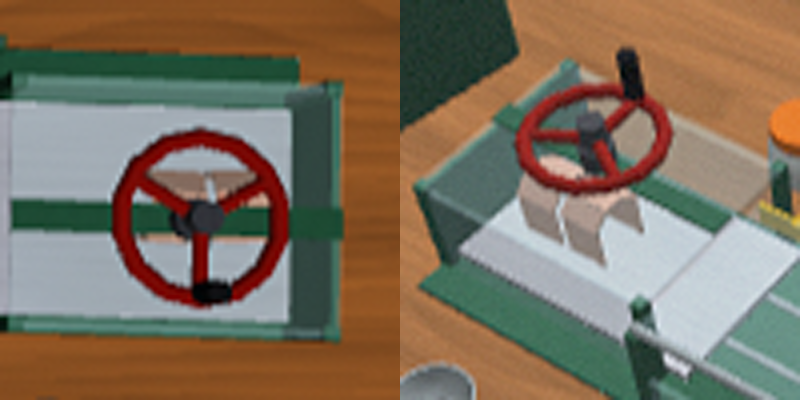

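>>> step_arm([
  [-0.1,0.05,-0.29,-0.1,87],
  [-0.2,0.1,-0.29,-0.2,87],
  [-0.3,0.15,-0.29,-0.3,87],
  [-0.4,0.2,-0.29,-0.4,87],
  [-0.5,0.26,-0.29,-0.5,87],
  [-0.6,0.32,-0.29,-0.6,87],
  [-0.69,0.38,-0.29,-0.7,87],
  [-0.69,0.38,-0.29,-0.8,87],
  [-0.69,0.38,-0.29,-0.9,87],
  [-0.69,0.38,-0.29,-1,87],
  [-0.69,0.38,-0.29,-1,87],
])

```text
time_s: 1.07
tcp_pos: [0.3824, -0.4686, 0.2989]
eef_rot: [180.0, 0.0, -97.1]
contact_force: [-0.8, -0.3, -0.1]
gripper_width: 0.0868
gripper_force: 0.0
```

>>> step_arm([
  [-0.15,-0.1,0,-0.05,87],
  [-0.3,-0.2,0,-0.1,87],
  [-0.45,-0.3,0,-0.1,87],
  [-0.6,-0.38,0,-0.1,87],
  [-0.67,-0.41,0,-0.1,87],
  [-0.67,-0.41,0,-0.1,87],
  [-0.67,-0.41,0,-0.1,87],
])

```text
time_s: 1.65
tcp_pos: [0.5062, -0.3147, 0.2987]
eef_rot: [180.0, 0.0, -91.4]
contact_force: [-0.4, -0.7, -0.7]
gripper_width: 0.0869
gripper_force: 0.0
```

```bash
python3 - <<'E'
from h import *
im,s=grab('wrist','w1.png'); im2,_=grab('top','t1.png'); print(s['tcp_pos'],s['eef_rot'])
h=cv2.cvtColor(im,cv2.COLOR_RGB2HSV)
m=(((h[...,0]<4)|(h[...,0]>174))&(h[...,1]>150)&(h[...,2]>60)).astype(np.uint8)
c=max(cv2.findContours(m,cv2.RETR_EXTERNAL,cv2.CHAIN_APPROX_NONE)[0],key=cv2.contourArea)
p=plane('wrist',c[:,0,:],.138,s)
print(p.min(0),p.max(0)); A=np.c_[2*p[:,:2],np.ones(len(p))]; q=np.linalg.lstsq(A,(p[:,:2]**2).sum(1),rcond=None)[0]; print('circ',q[:2],np.sqrt(q[2]+q[0]**2+q[1]**2))
print(cv2.fitEllipse(c))
k=((h[...,2]<45)).astype(np.uint8); n,l,st,ce=cv2.connectedComponentsWithStats(k)
for i in range(1,n):
  if st[i,4]>80: print(st[i],ce[i],plane('wrist',ce[i],.171,s))
E
```

```text
[ 0.50622465 -0.31470982  0.29873356] [ 1.79967064e+02  1.34491103e-02 -9.14071981e+01]
[ 0.43947872 -0.37926047  0.138     ] [ 0.56852068 -0.25069534  0.138     ]
circ [ 0.50235656 -0.31526833] 0.05554021510833296
((257.65570068359375, 168.01486206054688), (115.39600372314453, 121.08209991455078), 86.60612487792969)
[305 166  25  28 378] [315.47354497 179.34656085] [[ 0.45087606 -0.31438531  0.171     ]]
[139 229  32  37 658] [158.82674772 251.08054711] [[ 0.5987457  -0.24699337  0.171     ]]
[337 229  32  37 707] [348.57850071 251.36492221] [[ 0.41711412 -0.24218306  0.171     ]]
[   0  233   90   29 2099] [ 36.91567413 245.72510719] [[ 0.71422031 -0.25550219  0.171     ]]
[ 403  233  109   93 3802] [454.42083114 264.2054182 ] [[ 0.31371548 -0.22584012  0.171     ]]
[355 297   9  16  87] [359.83908046 302.26436782] [[ 0.40250304 -0.18511058  0.171     ]]
[    0   328   512    49 17284] [259.0459963  355.99733858] [[ 0.50530818 -0.12109622  0.171     ]]
```

View pics/w1.png

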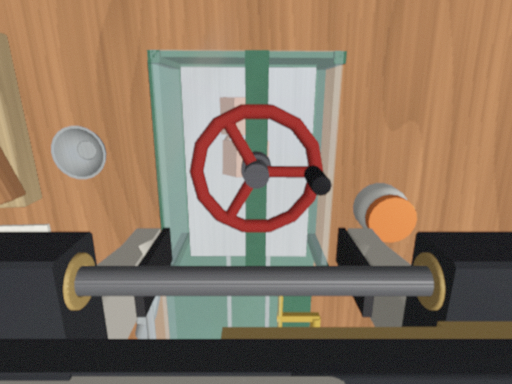

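>>> step_arm([
  [0,0.12,0.1,0,40],
  [0,0.228,0.2,0,40],
  [0,0.228,0.35,0,40],
  [0,0.228,0.48,0,40],
  [0,0.228,0.575,0,40],
  [0,0.228,0.575,0,40],
  [0,0.228,0.575,0,10],
  [0,0.228,0.575,0,10],
  [0,0.228,0.575,0,10],
  [0,0.228,0.575,0,10],
], newtons=15)

```text
time_s: 2.58
tcp_pos: [0.4494, -0.3153, 0.1571]
eef_rot: [-179.8, -0.1, -91.4]
contact_force: [0.0, 0.6, 0.6]
gripper_width: 0.0258
gripper_force: 0.0
```

>>> step_arm([
  [0,0,0,0,10],
  [0,0,0,0,10],
  [0.054,-0.008,0,0,10],
  [0.105,-0.029,0,0,10],
  [0.149,-0.063,0,0,10],
  [0.183,-0.106,0,0,10],
  [0.205,-0.156,0,0,10],
  [0.214,-0.21,0,0,10],
  [0.21,-0.264,0,0,10],
  [0.192,-0.316,0,0,10],
  [0.162,-0.362,0,0,10],
  [0.122,-0.399,0,0,10],
], newtons=15)

```text
time_s: 3.58
tcp_pos: [0.5488, -0.3485, 0.1565]
eef_rot: [-179.9, -0.1, -91.4]
contact_force: [-4.6, 1.4, 8.8]
gripper_width: 0.0177
gripper_force: 15.0
```

>>> step_arm([
  [-0.048,-0.026,0,0,10],
  [-0.102,-0.04,0,0,10],
  [-0.157,-0.039,0,0,10],
  [-0.21,-0.025,0,0,10],
  [-0.258,0.002,0,0,10],
  [-0.297,0.039,0,0,10],
  [-0.327,0.086,0,0,10],
  [-0.344,0.138,0,0,10],
  [-0.347,0.193,0,0,10],
  [-0.337,0.247,0,0,10],
  [-0.314,0.296,0,0,10],
  [-0.279,0.339,0,0,10],
], newtons=15)

```text
time_s: 4.58
tcp_pos: [0.466, -0.2763, 0.1565]
eef_rot: [-179.7, -0.1, -91.3]
contact_force: [6.7, -4.6, 0.3]
gripper_width: 0.0178
gripper_force: 15.0
```

>>> step_arm([
  [0.044,0.032,0,0,10],
  [0.095,0.053,0,0,10],
  [0.139,0.06,0,0,10],
  [0.174,0.059,0,0,10],
  [0.174,0.059,0,0,10],
  [0.174,0.059,0,0,10],
], newtons=15)

```text
time_s: 5.08
tcp_pos: [0.449, -0.3205, 0.1564]
eef_rot: [-180.0, -0.1, -91.4]
contact_force: [-0.6, -1.0, 9.3]
gripper_width: 0.0178
gripper_force: 15.0
```

>>> step_arm([
  [0,0,0,0,40],
  [0,0,0,0,40],
  [0,0,0,0,40],
  [0,0,-0.15,0,40],
  [0,0,-0.3,0,40],
  [-0.1,-0.05,-0.45,0,40],
  [-0.26,-0.1,-0.57,0,40],
  [-0.42,-0.14,-0.57,0,40],
  [-0.58,-0.18,-0.57,0,40],
  [-0.74,-0.18,-0.57,0,40],
  [-0.925,-0.18,-0.57,0,40],
  [-0.925,-0.18,-0.57,0,40],
])

```text
time_s: 6.08
tcp_pos: [0.4989, -0.0849, 0.2975]
eef_rot: [180.0, 0.1, -91.2]
contact_force: [0.1, 0.4, -0.2]
gripper_width: 0.0398
gripper_force: 0.0
```

```bash
cat >> h.py <<'E'
def blobs(n,im,s,lo,hi,z,amin=100):
    k=cv2.inRange(cv2.cvtColor(im,cv2.COLOR_RGB2HSV),lo,hi)
    for c in cv2.findContours(k,cv2.RETR_EXTERNAL,cv2.CHAIN_APPROX_NONE)[0]:
        if cv2.contourArea(c)>amin:
            b=cv2.minAreaRect(c); print(n,'area',cv2.contourArea(c),'rect',np.round(b[0]),np.round(b[1]),round(b[2],1),'bbox',cv2.boundingRect(c),'xyz',np.round(plane(n,b[0],z,s),4))
E
python3 - <<'E'
from h import *
im,s=grab('wrist','w2.png'); im2,_=grab('top','t2.png'); print(s['tcp_pos'],s['eef_rot'])
blobs('wrist',im,s,(20,150,120),(32,255,255),.112)
blobs('top',im2,s,(20,150,120),(32,255,255),.112)
E
```

```text
[ 0.49887651 -0.08488201  0.29746083] [ 1.79961965e+02  5.85561176e-02 -9.12412676e+01]
wrist area 268.5 rect [310. 178.] [ 4. 96.] 3.2 bbox (305, 130, 10, 97) xyz [[ 0.4391 -0.0706  0.112 ]]
```

View pics/w2.png

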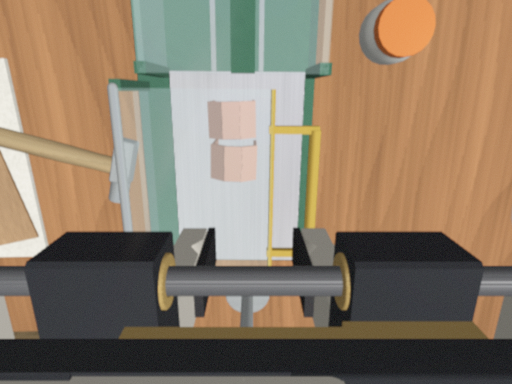

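>>> step_arm([
  [-0.094,0.13,0,0,28],
  [-0.094,0.258,0.1,0,28],
  [-0.094,0.258,0.26,0,28],
  [-0.094,0.258,0.42,0,28],
  [-0.094,0.258,0.55,0,28],
  [-0.094,0.258,0.65,0,28],
  [-0.094,0.258,0.73,0,28],
  [-0.094,0.258,0.8,0,28],
  [-0.094,0.258,0.818,0,28],
  [-0.094,0.258,0.818,0,28],
])

```text
time_s: 7.02
tcp_pos: [0.4342, -0.0646, 0.0921]
eef_rot: [179.8, -0.1, -91.4]
contact_force: [0.1, -0.3, -0.0]
gripper_width: 0.0281
gripper_force: 0.0
```

>>> step_arm([
  [0,0,0,0,5],
  [0,0,0,0,5],
  [0,0,0,0,5],
  [0,0,0,0,5],
  [0,0,0,0,5],
  [0,0,0,0,5],
], newtons=20)

```text
time_s: 7.52
tcp_pos: [0.4364, -0.0637, 0.0943]
eef_rot: [-179.9, 0.0, -91.4]
contact_force: [0.8, -1.7, 5.3]
gripper_width: 0.0111
gripper_force: 20.0
```

>>> step_arm([
  [0,-0.004,-0.082,0,5],
  [0,-0.016,-0.163,0,5],
  [0,-0.037,-0.242,0,5],
  [0,-0.065,-0.319,0,5],
  [0,-0.1,-0.393,0,5],
  [0,-0.143,-0.463,0,5],
  [0,-0.193,-0.528,0,5],
  [0,-0.249,-0.588,0,5],
  [0,-0.31,-0.642,0,5],
  [0,-0.377,-0.69,0,5],
  [0,-0.448,-0.731,0,5],
  [0,-0.523,-0.764,0,5],
], newtons=20)

```text
time_s: 8.52
tcp_pos: [0.5654, -0.0675, 0.2853]
eef_rot: [179.9, -0.0, -91.4]
contact_force: [-1.0, -1.8, 0.7]
gripper_width: 0.0111
gripper_force: 20.0
```

>>> step_arm([
  [0,-0.078,-0.026,0,5],
  [0,-0.158,-0.044,0,5],
  [0,-0.239,-0.054,0,5],
  [0,-0.321,-0.056,0,5],
  [0,-0.403,-0.049,0,5],
  [0,-0.483,-0.035,0,5],
  [0,-0.507,-0.029,0,5],
  [0,-0.51,-0.028,0,5],
  [0,-0.51,-0.028,0,5],
], newtons=20)

```text
time_s: 9.27
tcp_pos: [0.6938, -0.071, 0.2912]
eef_rot: [180.0, -0.1, -91.4]
contact_force: [0.7, -6.3, 2.6]
gripper_width: 0.0113
gripper_force: 20.0
```

>>> step_arm([
  [0,0,0,0,40],
  [0,0,0,0,40],
  [0,0,0,0,40],
  [0,0,-0.12,0,60],
  [0,0,-0.24,0,60],
  [0,0.15,-0.26,0,80],
  [0.05,0.3,-0.26,0,87],
  [0.1,0.45,-0.2,0,87],
  [0.15,0.6,-0.1,0,87],
  [0.15,0.66,0,0,87],
  [0.15,0.66,0.1,0,87],
  [0.15,0.66,0.1,0,87],
])

```text
time_s: 10.27
tcp_pos: [0.5235, -0.1031, 0.2624]
eef_rot: [179.7, 0.1, -91.4]
contact_force: [-0.3, 0.2, -1.4]
gripper_width: 0.0845
gripper_force: 0.0
```

```bash
python3 - <<'E'
from h import *
im,s=grab('wrist','w3.png'); im2,_=grab('scene','s3.png'); print(s['tcp_pos'],s['eef_rot'])
im3,_=grab('top','t3.png')
blobs('wrist',im,s,(2,40,120),(14,150,255),.08)
cv2.imwrite('pics/c3.png',np.hstack([cv2.imread('pics/w3.png')[:,100:400],cv2.imread('pics/s3.png')[:,100:400]]))
E
```

```text
[ 0.52346747 -0.10306258  0.26243066] [ 1.79656224e+02  8.32750519e-02 -9.14106726e+01]
wrist area 1959.5 rect [314. 311.] [30. 81.] 90.0 bbox (273, 296, 82, 31) xyz [[0.4544 0.0778 0.08  ]]
wrist area 3645.5 rect [192. 316.] [123.  43.] -0.0 bbox (131, 295, 124, 44) xyz [[0.6016 0.0814 0.08  ]]
wrist area 485.0 rect [146. 198.] [62. 15.] 83.1 bbox (140, 166, 18, 63) xyz [[ 0.64   -0.0719  0.08  ]]
wrist area 4067.5 rect [252. 160.] [88. 51.] 88.8 bbox (226, 116, 53, 89) xyz [[ 0.5238 -0.11    0.08  ]]
wrist area 583.0 rect [140. 134.] [49. 15.] 84.3 bbox (131, 110, 19, 49) xyz [[ 0.6376 -0.1401  0.08  ]]
wrist area 38642.0 rect [418. 132.] [265. 185.] 90.0 bbox (326, 0, 186, 266) xyz [[ 0.3523 -0.1346  0.08  ]]
wrist area 15139.0 rect [74. 64.] [128. 147.] 90.0 bbox (0, 0, 148, 129) xyz [[ 0.6936 -0.2089  0.08  ]]
```

View pics/c3.png

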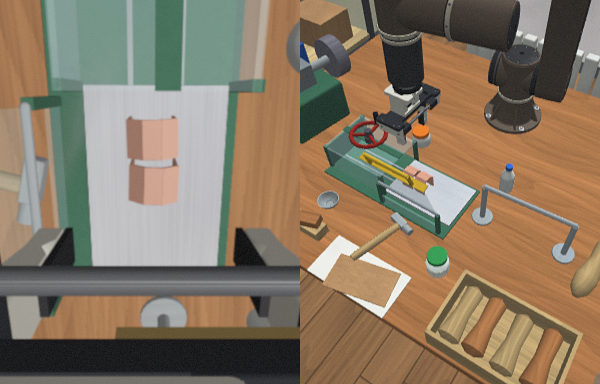

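```bash
python3 - <<'E'
from h import *
im=cv2.cvtColor(cv2.imread('pics/w3.png'),cv2.COLOR_BGR2RGB)
s=dict(tcp_pos=np.array([.52347,-.10306,.26243]),eef_rot=[179.656,.083,-91.41])
for v,z in((205,.08),(116,.08),(116,.02)): print(v,z,plane('wrist',(252,v),z,s))
k=cv2.inRange(cv2.cvtColor(im,cv2.COLOR_RGB2HSV),(2,40,120),(14,150,255))[110:210,215:290]
for v in range(0,100,4):
    q=np.where(k[v])[0]; 
    if len(q): print(v+110,q.min()+215,q.max()+215,np.round(plane('wrist',[((q.min()+q.max())/2+215,v+110)],.07,s)[0],4))
# rail in this + top
t=cv2.imread('pics/top0.png')
for z in(.16,):
  print(plane('top',[[165,203],[219,201]],z))
print('feet',plane('top',[[148.5,206],[237,203.5]],.0))
cv2.imwrite('pics/c4.png',np.hstack([cv2.resize(t[180:230,130:250],None,fx=5,fy=5,interpolation=cv2.INTER_CUBIC)]))
E
```

```text
205 0.08 [[ 0.5253709  -0.06034078  0.08      ]]
116 0.08 [[ 0.52286979 -0.15551344  0.08      ]]
116 0.02 [[ 0.52294266 -0.15116237  0.02      ]]
118 228 276 [ 0.5229 -0.1528  0.07  ]
122 226 277 [ 0.5236 -0.1487  0.07  ]
126 226 277 [ 0.5237 -0.1445  0.07  ]
130 227 277 [ 0.5233 -0.1404  0.07  ]
134 227 277 [ 0.5234 -0.1362  0.07  ]
138 227 277 [ 0.5235 -0.132   0.07  ]
142 227 277 [ 0.5236 -0.1277  0.07  ]
146 227 277 [ 0.5237 -0.1235  0.07  ]
150 227 277 [ 0.5238 -0.1192  0.07  ]
154 228 277 [ 0.5234 -0.1148  0.07  ]
158 231 275 [ 0.523  -0.1105  0.07  ]
162 231 275 [ 0.5231 -0.1061  0.07  ]
166 229 278 [ 0.5226 -0.1016  0.07  ]
170 229 278 [ 0.5228 -0.0972  0.07  ]
174 229 278 [ 0.5229 -0.0927  0.07  ]
178 229 277 [ 0.5235 -0.0882  0.07  ]
182 229 277 [ 0.5237 -0.0836  0.07  ]
186 229 277 [ 0.5238 -0.079   0.07  ]
190 229 277 [ 0.5239 -0.0744  0.07  ]
194 229 277 [ 0.524  -0.0698  0.07  ]
198 229 276 [ 0.5247 -0.0651  0.07  ]
202 237 274 [ 0.5214 -0.0603  0.07  ]
[[0.5086102  0.34266815 0.16      ]
 [0.51426108 0.18707438 0.16      ]]
feet [[0.50638844 0.42409267 0.        ]
 [0.51417417 0.13981578 0.        ]]
```

View pics/c4.png

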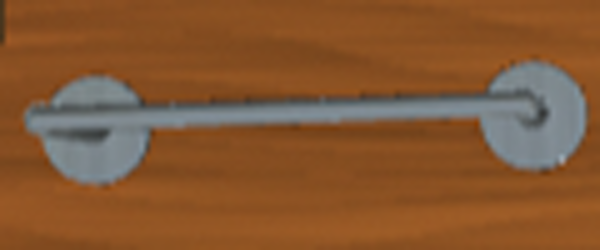

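>>> step_arm([
  [-0.05,0,0.15,0,87],
  [-0.088,0,0.3,0,87],
  [-0.088,0,0.45,0,87],
  [-0.088,0,0.6,0,87],
  [-0.088,0,0.72,0,87],
  [-0.088,0,0.82,0,87],
  [-0.088,0,0.88,0,87],
  [-0.088,0,0.906,0,87],
  [-0.088,0,0.906,0,87],
  [-0.088,0,0.906,0,70],
  [-0.088,0,0.906,0,50],
  [-0.088,0,0.906,0,40],
], newtons=20)

```text
time_s: 11.42
tcp_pos: [0.5294, -0.0813, 0.0413]
eef_rot: [-179.8, 0.0, -91.4]
contact_force: [-0.0, -0.9, 0.6]
gripper_width: 0.0719
gripper_force: 0.0
```

>>> step_arm([
  [0,0,0,0,40],
  [0,0,0,0,40],
  [0,0,0,0,40],
], newtons=20)

```text
time_s: 11.67
tcp_pos: [0.5283, -0.0815, 0.0404]
eef_rot: [-180.0, 0.0, -91.4]
contact_force: [-1.3, 0.7, 4.3]
gripper_width: 0.0541
gripper_force: 20.0
```

>>> step_arm([
  [0,0,-0.04,0,40],
  [0,0,-0.12,0,40],
  [0,0,-0.24,0,40],
  [0,0,-0.38,0,40],
  [0,0,-0.52,0,40],
  [0,0,-0.66,0,40],
  [0,0,-0.78,0,40],
  [-0.08,0,-0.84,0,40],
  [-0.2,0,-0.84,-0.02,40],
  [-0.34,0,-0.84,-0.05,40],
  [-0.48,0,-0.84,-0.05,40],
  [-0.62,0,-0.84,-0.05,40],
])

```text
time_s: 12.67
tcp_pos: [0.5314, 0.0746, 0.251]
eef_rot: [-179.9, 0.0, -88.4]
contact_force: [0.6, 0.4, -1.1]
gripper_width: 0.0542
gripper_force: 20.0
```

>>> step_arm([
  [-0.14,0,0,0,40],
  [-0.28,0,0,0,40],
  [-0.42,0,0,0,40],
  [-0.56,0,0,0,40],
  [-0.7,0,0,0,40],
  [-0.84,0,0,0,40],
  [-0.95,0,0,0,40],
  [-0.98,0,0,0,40],
  [-0.98,0,0,0,40],
  [-0.98,0,0,0,40],
])

```text
time_s: 13.5
tcp_pos: [0.5245, 0.3182, 0.2499]
eef_rot: [180.0, -0.0, -88.3]
contact_force: [0.5, -0.6, -1.4]
gripper_width: 0.054
gripper_force: 20.0
```

```bash
python3 - <<'E'
from h import *
im,s=grab('wrist','w4.png'); im2,_=grab('scene','s4.png'); print(s['tcp_pos'],s['eef_rot'],s['gripper_width'])
cv2.imwrite('pics/c5.png',np.hstack([cv2.imread('pics/w4.png')[:,100:450],cv2.imread('pics/s4.png')[:,150:450]]))
E
```

```text
[0.52454464 0.31820009 0.24993024] [ 1.79976921e+02 -2.70629765e-02 -8.83265691e+01] 0.05400983091897217
```

View pics/c5.png

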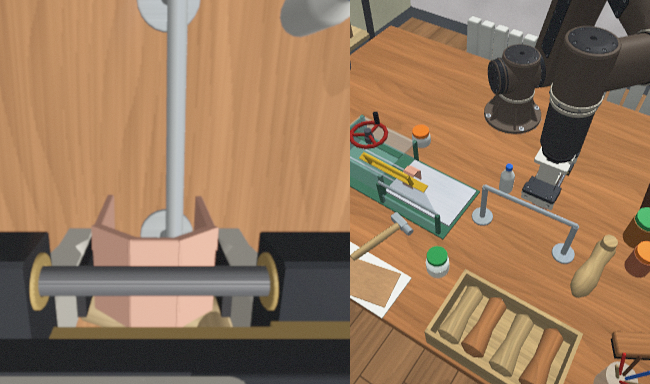

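```bash
cat >> h.py <<'E'
def bar(im,s,rows,lo,hi,z=.16):
    h=cv2.cvtColor(im,cv2.COLOR_RGB2HSV); k=(h[...,1]<60)&(h[...,2]>70)
    P=[]
    for v in rows:
        q=np.where(k[v,lo:hi])[0]
        if len(q)>4: P.append(((q.min()+q.max())/2+lo,v,q.max()-q.min()+1))
    P=np.array(P); X=plane('wrist',P[:,:2],z,s); f=np.polyfit(X[:,1],X[:,0],1); print('widths',P[:,2]); return f
E
python3 - <<'E'
from h import *
im=cv2.cvtColor(cv2.imread('pics/w4.png'),cv2.COLOR_BGR2RGB); s=r.get_state()
f=bar(im,s,range(50,200,10),255,300); print(f,np.polyval(f,[.25,.282,.318,.33]))
print(proj('wrist',[[.5245,.3,.26],[.5245,.297,.29]],s))
E
```

```text
widths [20. 20. 20. 19. 19. 19. 19. 18. 18. 19. 19. 19. 18. 18. 18.]
[-0.02990788  0.51814328] [0.51066631 0.50970925 0.50863257 0.50827367]
[[255.46368739 220.40745964]
 [256.05152084 242.18758066]]
```

>>> step_arm([
  [-0.048,0.064,0,0,40],
  [-0.048,0.064,0,0,40],
  [-0.048,0.064,0.1,0,40],
  [-0.048,0.064,0.2,0,40],
  [-0.048,0.064,0.28,0,40],
  [-0.048,0.064,0.36,0,40],
  [-0.048,0.064,0.42,0,40],
  [-0.048,0.064,0.455,0,40],
  [-0.048,0.064,0.47,0,40],
  [-0.048,0.064,0.47,0,40],
])

```text
time_s: 14.43
tcp_pos: [0.5088, 0.3291, 0.1324]
eef_rot: [180.0, -0.0, -88.4]
contact_force: [-1.0, 0.7, -0.9]
gripper_width: 0.0541
gripper_force: 20.0
```

>>> step_arm([
  [0,0,0.006,0,40],
  [0,0,0.006,0,58],
  [0,0,0.006,0,70],
  [0,0,0.006,0,75],
  [0,0,0,0,78],
  [0,0,-0.08,0,78],
  [0,0,-0.18,0,78],
  [0,0,-0.3,0,78],
  [0.05,0,-0.42,0,87],
  [0.05,0,-0.5,0,87],
  [0.05,0,-0.5,0,87],
])

```text
time_s: 15.35
tcp_pos: [0.5109, 0.3183, 0.2633]
eef_rot: [-179.6, 0.3, -88.4]
contact_force: [0.3, -0.1, 0.9]
gripper_width: 0.0864
gripper_force: 0.0
```

```bash
python3 - <<'E'
from h import *
im,s=grab('wrist','w5.png'); im2,_=grab('scene','s5.png'); print(s['tcp_pos'],s['eef_rot'],s['gripper_width'])
cv2.imwrite('pics/c6.png',np.hstack([cv2.imread('pics/w5.png')[:,100:450],cv2.imread('pics/s5.png')[:,150:450]]))
E
```

```text
[0.51086754 0.3182992  0.26327811] [-179.6046712     0.29871417  -88.36457359] 0.08643466727932624
```

View pics/c6.png

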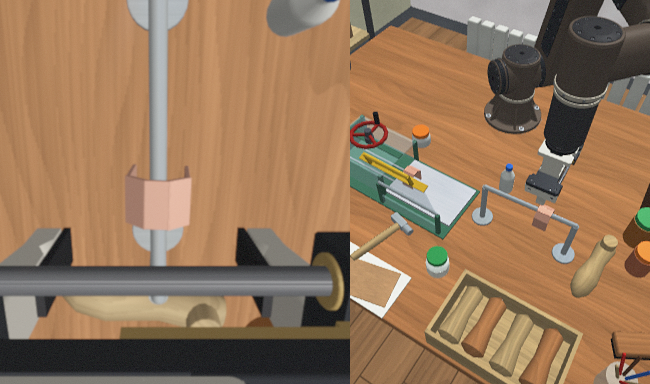

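>>> step_arm([
  [0.14,0,0,0,87],
  [0.28,0,0,0,87],
  [0.42,0,0,0,87],
  [0.56,0,0,0,87],
  [0.7,0,0,0,87],
  [0.84,0,0,0,87],
  [0.98,0,0,0,87],
  [1,0,0,0,87],
])

```text
time_s: 16.12
tcp_pos: [0.5148, 0.0635, 0.2563]
eef_rot: [179.9, -0.1, -88.5]
contact_force: [-0.2, 0.7, -0.5]
gripper_width: 0.0872
gripper_force: 0.0
```

>>> step_arm([
  [0.14,0,0,0,87],
  [0.28,0,0,0.05,87],
  [0.42,0,0,0.05,87],
  [0.56,0,0,0.05,87],
  [0.7,0,0,0.05,87],
  [0.7,0,0,0.05,87],
  [0.7,0,0,0.05,87],
])

```text
time_s: 16.7
tcp_pos: [0.5203, -0.1089, 0.2559]
eef_rot: [179.9, -0.0, -91.6]
contact_force: [-0.7, 0.4, 0.7]
gripper_width: 0.0868
gripper_force: 0.0
```

```bash
python3 - <<'E'
from h import *
im,s=grab('wrist','w6.png'); im2,_=grab('scene','s6.png'); print(s['tcp_pos'],s['eef_rot'],s['gripper_width'])
k=cv2.inRange(cv2.cvtColor(im,cv2.COLOR_RGB2HSV),(2,40,120),(14,150,255)); k[:,:190]=0;k[:,320:]=0;k[260:]=0
n,l,st,ce=cv2.connectedComponentsWithStats(k)
for i in range(1,n):
  if st[i,4]>300:
    x,y,w,h=st[i,:4]; print(st[i],cv2.minAreaRect(np.argwhere(l==i)[:,::-1].astype(np.float32)),plane('wrist',[[x+w/2,y+h/2]],.07,s),plane('wrist',[[x+w/2,y+h]],.08,s))
cv2.imwrite('pics/c7.png',np.hstack([cv2.imread('pics/w6.png')[:,100:450],cv2.imread('pics/s6.png')[:,150:450]]))
E
```

```text
[ 0.52026777 -0.1089145   0.25594438] [ 1.79866061e+02 -4.96024229e-03 -9.15751140e+01] 0.0867664141013808
[ 224  122   52   46 2084] ((249.7082977294922, 144.66571044921875), (44.35218811035156, 51.463985443115234), 88.69805145263672) [[ 0.52315491 -0.13178564  0.07      ]] [[ 0.52375711 -0.10944733  0.08      ]]
```

View pics/c7.png

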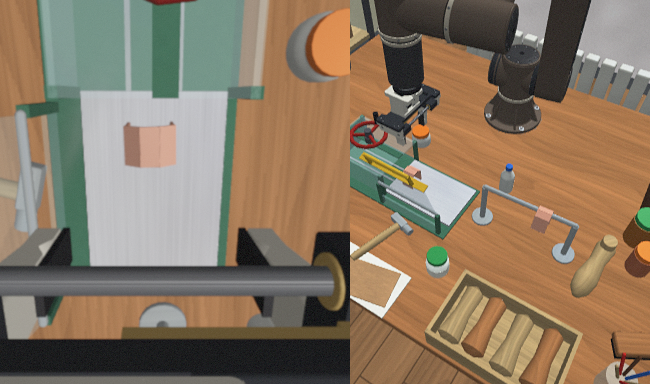

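>>> step_arm([
  [0.04,-0.016,0.15,0,87],
  [0.078,-0.016,0.3,0,87],
  [0.078,-0.016,0.45,0,87],
  [0.078,-0.016,0.6,0,87],
  [0.078,-0.016,0.72,0,87],
  [0.078,-0.016,0.81,0,87],
  [0.078,-0.016,0.86,0,87],
  [0.078,-0.016,0.88,0,87],
  [0.078,-0.016,0.88,0,87],
  [0.078,-0.016,0.88,0,70],
  [0.078,-0.016,0.88,0,50],
  [0.078,-0.016,0.88,0,40],
], newtons=20)

```text
time_s: 17.8
tcp_pos: [0.5254, -0.1267, 0.0386]
eef_rot: [-179.9, 0.0, -91.3]
contact_force: [-0.2, -0.4, 0.1]
gripper_width: 0.0722
gripper_force: 0.0
```

>>> step_arm([
  [0,0,0,0,40],
  [0,0,0,0,40],
  [0,0,0,0,40],
  [0,0,0,0,40],
], newtons=20)

```text
time_s: 18.13
tcp_pos: [0.5247, -0.1271, 0.0379]
eef_rot: [-180.0, 0.0, -91.4]
contact_force: [-1.2, 2.2, 5.6]
gripper_width: 0.0542
gripper_force: 20.0
```

>>> step_arm([
  [0,0,-0.04,0,40],
  [0,0,-0.12,0,40],
  [0,0,-0.24,0,40],
  [0,0,-0.38,0,40],
  [0,0,-0.52,0,40],
  [0,0,-0.66,0,40],
  [0,0,-0.78,0,40],
  [-0.08,0,-0.84,0,40],
  [-0.2,0,-0.84,-0.02,40],
  [-0.34,0,-0.84,-0.05,40],
  [-0.48,0,-0.84,-0.05,40],
  [-0.62,0,-0.84,-0.05,40],
])

```text
time_s: 19.13
tcp_pos: [0.5277, 0.029, 0.2483]
eef_rot: [-180.0, 0.0, -88.4]
contact_force: [1.0, 0.3, -0.0]
gripper_width: 0.0537
gripper_force: 20.0
```

>>> step_arm([
  [-0.14,0,0,0,40],
  [-0.28,0,0,0,40],
  [-0.42,0,0,0,40],
  [-0.56,0,0,0,40],
  [-0.7,0,0,0,40],
  [-0.8,0,0,0,40],
  [-0.87,0,0,0,40],
  [-0.87,0,0,0,40],
  [-0.87,0,0,0,40],
])

```text
time_s: 19.88
tcp_pos: [0.5217, 0.2456, 0.2472]
eef_rot: [180.0, -0.0, -88.3]
contact_force: [-0.2, -1.3, -0.3]
gripper_width: 0.054
gripper_force: 20.0
```

```bash
python3 - <<'E'
from h import *
im,s=grab('wrist','w7.png'); print(s['tcp_pos'],s['eef_rot'],s['gripper_width'])
im2,_=grab('scene','s7.png')
f=bar(im,s,range(50,180,10),245,300); print(f,np.polyval(f,[.24,.25]))
cv2.imwrite('pics/c8.png',np.hstack([cv2.imread('pics/w7.png')[:,100:450],cv2.imread('pics/s7.png')[:,150:450]]))
E
```

```text
[0.52173925 0.24561119 0.24724753] [ 1.79964640e+02 -2.79678185e-02 -8.83095257e+01] 0.0539876279511295
widths [45. 49. 49. 47. 40. 19. 19. 19. 18. 18. 18. 18. 18.]
[-0.049789    0.52216023] [0.51021087 0.50971298]
```

View pics/c8.png

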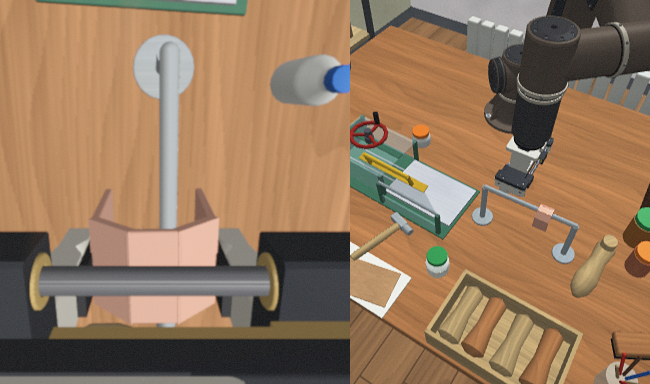

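>>> step_arm([
  [0,0.044,0,0,40],
  [0,0.044,0,0,40],
  [0,0.044,0.1,0,40],
  [0,0.044,0.2,0,40],
  [0,0.044,0.28,0,40],
  [0,0.044,0.36,0,40],
  [0,0.044,0.42,0,40],
  [0,0.044,0.455,0,40],
  [0,0.044,0.47,0,40],
  [0,0.044,0.47,0,40],
])

```text
time_s: 20.82
tcp_pos: [0.511, 0.2445, 0.1298]
eef_rot: [180.0, -0.0, -88.4]
contact_force: [0.6, 0.3, 0.1]
gripper_width: 0.0538
gripper_force: 20.0
```

>>> step_arm([
  [0,0,0.004,0,40],
  [0,0,0.004,0,58],
  [0,0,0.004,0,70],
  [0,0,0.004,0,75],
  [0,0,0,0,78],
  [0,0,-0.08,0,78],
  [0,0,-0.18,0,78],
  [0,0,-0.3,0,78],
  [-0.1,0,-0.42,0,87],
  [-0.2,0,-0.52,0,87],
  [-0.2,0,-0.52,0,87],
])

```text
time_s: 21.73
tcp_pos: [0.512, 0.2993, 0.2661]
eef_rot: [-179.5, 0.3, -88.3]
contact_force: [1.3, -0.0, 1.0]
gripper_width: 0.0866
gripper_force: 0.0
```

```bash
python3 - <<'E'
from h import *
im,s=grab('wrist','w8.png'); im2,_=grab('scene','s8.png'); print(s['tcp_pos'],s['eef_rot'],s['gripper_width'])
cv2.imwrite('pics/c9.png',np.hstack([cv2.imread('pics/w8.png')[:,100:450],cv2.imread('pics/s8.png')[:,150:450]]))
E
```

```text
[0.51203195 0.29928215 0.26608772] [-179.54028678    0.33127242  -88.26554597] 0.08661728846898424
```

View pics/c9.png

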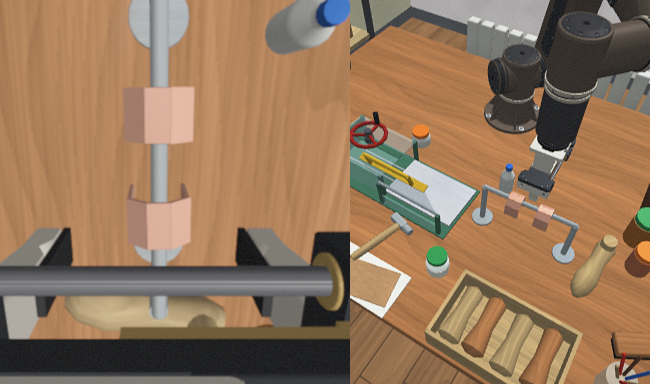

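>>> step_arm([
  [0.16,0,-0.05,0,87],
  [0.32,0,-0.1,0,80],
  [0.48,0,-0.1,0,70],
  [0.64,0,-0.1,0.05,60],
  [0.8,0,-0.1,0.05,50],
  [0.96,0,-0.1,0.05,40],
  [1,0,-0.1,0.05,40],
])

```text
time_s: 22.42
tcp_pos: [0.5152, 0.0403, 0.2841]
eef_rot: [179.9, -0.1, -91.5]
contact_force: [-0.2, 1.3, -0.4]
gripper_width: 0.0525
gripper_force: 0.0
```

>>> step_arm([
  [0.16,0.05,0,0,40],
  [0.32,0.1,0,0,40],
  [0.48,0.15,0,0,40],
  [0.64,0.2,0,0,40],
  [0.8,0.25,0,0,40],
  [0.96,0.25,0,0,40],
  [1,0.25,0,0,40],
  [1,0.25,0,0,40],
])

```text
time_s: 23.08
tcp_pos: [0.4467, -0.206, 0.2837]
eef_rot: [179.9, 0.0, -91.6]
contact_force: [0.4, 1.0, -0.2]
gripper_width: 0.0402
gripper_force: 0.0
```

>>> step_arm([
  [0.15,-0.02,0,0,40],
  [0.3,-0.02,0,0,40],
  [0.42,-0.02,0,0,40],
  [0.458,-0.02,0.06,0,40],
  [0.458,-0.02,0.2,0,40],
  [0.458,-0.02,0.33,0,40],
  [0.458,-0.02,0.44,0,40],
  [0.458,-0.02,0.5,0,40],
  [0.458,-0.02,0.509,0,40],
  [0.458,-0.02,0.509,0,10],
  [0.458,-0.02,0.509,0,10],
  [0.458,-0.02,0.509,0,10],
], newtons=15)

```text
time_s: 24.08
tcp_pos: [0.4514, -0.318, 0.159]
eef_rot: [-179.9, -0.0, -91.3]
contact_force: [0.3, 0.5, -0.2]
gripper_width: 0.0252
gripper_force: 0.0
```

>>> step_arm([
  [0,0,0,0,10],
  [0,0,0,0,10],
  [0,0,0,0,10],
], newtons=15)

```text
time_s: 24.33
tcp_pos: [0.4492, -0.318, 0.1588]
eef_rot: [179.9, -0.0, -91.4]
contact_force: [-5.9, 0.8, 4.8]
gripper_width: 0.0179
gripper_force: 15.0
```

>>> step_arm([
  [-0.035,0.001,0,0,10],
  [-0.079,-0.006,0,0,10],
  [-0.13,-0.027,0,0,10],
  [-0.174,-0.059,0,0,10],
  [-0.209,-0.102,0,0,10],
  [-0.232,-0.151,0,0,10],
  [-0.242,-0.205,0,0,10],
  [-0.239,-0.26,0,0,10],
  [-0.222,-0.312,0,0,10],
  [-0.192,-0.359,0,0,10],
  [-0.153,-0.396,0,0,10],
  [-0.105,-0.423,0,0,10],
], newtons=15)

```text
time_s: 25.33
tcp_pos: [0.5564, -0.296, 0.1586]
eef_rot: [179.8, -0.1, -91.3]
contact_force: [-16.2, -3.8, 17.2]
gripper_width: 0.0174
gripper_force: 15.0
```

>>> step_arm([
  [0.053,-0.006,0,0,10],
  [0.108,-0.007,0,0,10],
  [0.161,0.007,0,0,10],
  [0.21,0.033,0,0,10],
  [0.25,0.07,0,0,10],
  [0.28,0.116,0,0,10],
  [0.298,0.168,0,0,10],
  [0.302,0.222,0,0,10],
  [0.293,0.276,0,0,10],
  [0.271,0.326,0,0,10],
  [0.237,0.367,0,0,10],
  [0.193,0.401,0,0,10],
], newtons=15)

```text
time_s: 26.33
tcp_pos: [0.4565, -0.3419, 0.1587]
eef_rot: [-179.9, -0.2, -91.4]
contact_force: [-0.7, -2.3, 8.6]
gripper_width: 0.0177
gripper_force: 15.0
```

>>> step_arm([
  [-0.051,0.021,0,0,10],
  [-0.094,0.028,0,0,10],
  [-0.106,0.028,0,0,10],
  [-0.106,0.028,0,0,10],
  [-0.106,0.028,0,0,10],
], newtons=15)

```text
time_s: 26.75
tcp_pos: [0.449, -0.3136, 0.1586]
eef_rot: [179.9, -0.0, -91.3]
contact_force: [-9.5, 1.0, 13.0]
gripper_width: 0.0177
gripper_force: 15.0
```

>>> step_arm([
  [0,0,0,0,40],
  [0,0,0,0,40],
  [0,0,0,0,40],
  [0,0,-0.15,0,40],
  [0,0,-0.3,0,40],
  [0,0,-0.45,0,40],
  [0,0,-0.6,0,40],
  [-0.1,0,-0.72,0,40],
  [-0.24,0,-0.84,0,40],
  [-0.38,0,-0.84,0,40],
  [-0.52,0,-0.84,0,40],
  [-0.66,0,-0.84,0,40],
])

```text
time_s: 27.75
tcp_pos: [0.4537, -0.1467, 0.3681]
eef_rot: [-179.9, 0.0, -91.4]
contact_force: [0.6, -0.4, -0.1]
gripper_width: 0.0403
gripper_force: 0.0
```

>>> step_arm([
  [-0.1,-0.12,0,0,40],
  [-0.2,-0.25,0,0,40],
  [-0.31,-0.38,0,0,40],
  [-0.31,-0.5,0,0,40],
  [-0.31,-0.5,0,0,40],
])

```text
time_s: 28.17
tcp_pos: [0.5846, -0.0716, 0.3645]
eef_rot: [179.8, -0.0, -91.2]
contact_force: [-0.6, 0.1, -0.1]
gripper_width: 0.0399
gripper_force: 0.0
```

```bash
python3 - <<'E'
from h import *
im,s=grab('wrist','w9.png'); im2,_=grab('scene','s9.png'); im3,_=grab('top','t9.png'); print(s['tcp_pos'],s['eef_rot'])
blobs('wrist',im,s,(20,130,100),(32,255,255),.31)
cv2.imwrite('pics/c10.png',np.hstack([cv2.imread('pics/w9.png')[:,50:450],cv2.imread('pics/s9.png')[:,50:450]]))
E
```

```text
[ 0.58456953 -0.07156655  0.36446777] [ 1.79822127e+02 -2.32954131e-02 -9.12170374e+01]
wrist area 6704.0 rect [108. 149.] [170.  76.] 85.4 bbox (68, 63, 85, 169) xyz [[ 0.678  -0.1145  0.31  ]]
```

View pics/c10.png

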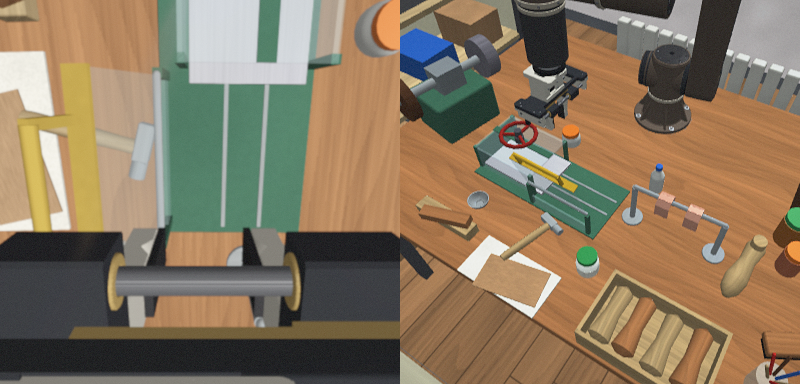

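>>> step_arm([
  [0,-0.12,0,0,40],
  [0,-0.24,0,0,40],
  [0,-0.36,0,0,40],
  [0,-0.45,0,0,40],
  [0,-0.45,0,0,40],
  [0,-0.45,0.1,0,40],
  [0,-0.45,0.2,0,40],
  [0,-0.45,0.27,0,40],
  [0,-0.45,0.294,0,40],
  [0,-0.45,0.294,0,40],
])

```text
time_s: 29.15
tcp_pos: [0.6911, -0.0771, 0.2932]
eef_rot: [179.9, -0.0, -91.4]
contact_force: [-0.3, -0.5, -0.2]
gripper_width: 0.0397
gripper_force: 0.0
```

>>> step_arm([
  [0,0,0,0,5],
  [0,0,0,0,5],
  [0,0,0,0,5],
  [0,0,0,0,5],
  [0,0,0,0,5],
  [0,0,0,0,5],
  [0,0,0,0,5],
], newtons=20)

```text
time_s: 29.73
tcp_pos: [0.6929, -0.0767, 0.295]
eef_rot: [-179.9, -0.0, -91.4]
contact_force: [1.1, 0.2, 2.2]
gripper_width: 0.0111
gripper_force: 20.0
```

>>> step_arm([
  [0,0.048,-0.011,0,5],
  [0,0.104,-0.02,0,5],
  [0,0.186,-0.027,0,5],
  [0,0.268,-0.025,0,5],
  [0,0.349,-0.015,0,5],
  [0,0.429,0.003,0,5],
  [0,0.507,0.029,0,5],
  [0,0.582,0.062,0,5],
  [0,0.653,0.103,0,5],
  [0,0.72,0.151,0,5],
  [0,0.781,0.205,0,5],
  [0,0.837,0.265,0,5],
], newtons=20)

```text
time_s: 30.73
tcp_pos: [0.4827, -0.0708, 0.2276]
eef_rot: [-179.9, 0.1, -91.4]
contact_force: [3.3, 4.0, -3.5]
gripper_width: 0.0113
gripper_force: 20.0
```

>>> step_arm([
  [0,0.05,0.065,0,5],
  [0,0.093,0.135,0,5],
  [0,0.128,0.209,0,5],
  [0,0.156,0.286,0,5],
  [0,0.177,0.365,0,5],
  [0,0.189,0.446,0,5],
  [0,0.193,0.503,0,5],
  [0,0.193,0.528,0,5],
  [0,0.193,0.528,0,5],
], newtons=20)

```text
time_s: 31.48
tcp_pos: [0.4362, -0.0703, 0.096]
eef_rot: [-179.9, -0.0, -91.3]
contact_force: [4.0, -0.9, -0.7]
gripper_width: 0.0112
gripper_force: 20.0
```

>>> step_arm([
  [0,0,0.004,0,5],
  [0,0,0.004,0,16],
  [0,0,0.004,0,24],
  [0,0,0.004,0,28],
  [0,0,0.004,0,28],
  [0,0,-0.08,0,28],
  [0,0,-0.2,0,28],
  [0,0,-0.35,0,28],
  [0,0,-0.5,0,28],
  [0,0,-0.65,0,28],
  [0,0,-0.8,0,28],
  [0,0,-0.8,0,28],
])

```text
time_s: 32.48
tcp_pos: [0.4379, -0.0708, 0.3034]
eef_rot: [-179.4, 0.0, -91.3]
contact_force: [1.3, -0.6, 1.2]
gripper_width: 0.028
gripper_force: 0.0
```

```bash
python3 - <<'E'
from h import *
im,s=grab('wrist','w10.png'); im2,_=grab('scene','s10.png'); print(s['tcp_pos'],s['contact_force'])
cv2.imwrite('pics/c11.png',np.hstack([cv2.imread('pics/w10.png')[:,50:450],cv2.imread('pics/s10.png')[:,50:450]]))
E
```

```text
[ 0.43791335 -0.07076196  0.30335231] [ 1.27913845 -0.58152068  1.19314033]
```

View pics/c11.png

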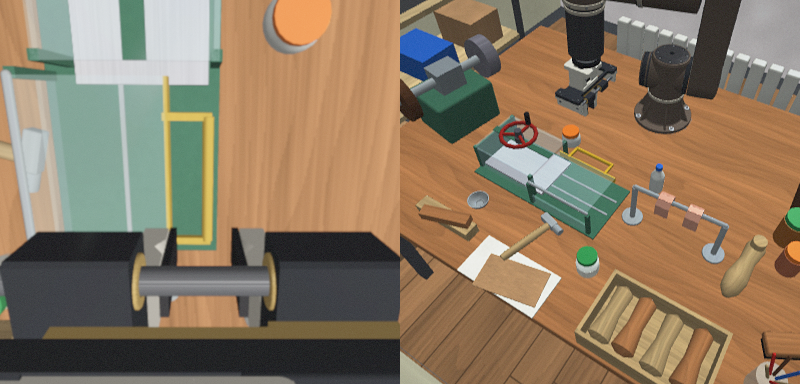

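>>> step_arm([
  [0,0,0,0,28],
  [0,0,0,0,28],
  [0,0,0,0,28],
  [0,0,0,0,28],
])

```text
time_s: 32.92
tcp_pos: [0.4345, -0.0706, 0.2949]
eef_rot: [179.9, -0.0, -91.4]
contact_force: [-0.1, 0.2, 0.2]
gripper_width: 0.0281
gripper_force: 0.0
```

```bash
python3 -c "
from plant import workorder
print(workorder.close_job())"
```

```text
the job is handed in; nothing more can be done
None
```

I handed the job in at about 33 s, and no verdict came back. In the last pictures both heel counters (only two were present) hang astride the rail, the tray is back in the tunnel and the guard is shut.

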